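# Turn a tray of bolster blanks over into a spare tray

## Task

The three aluminium bolster blanks in the wooden tray lie blue face up; turn them all over at once into the green tray without touching them. Cap the wooden tray with the green one, squarely rim to rim, turn the pair over together without letting it drop or topple, let it rest flat on the bench, then lift the wooden tray off and lay it flat on the bench clear of the green tray. The green tray must be left flat on the bench holding the blanks in its pockets with the bare metal faces up; leave the tape roll, sanding block and wax pot where they are.

Things in the scene. Friction and masses are not known exactly. Their poses are not given: they have to be found in the camera images.
- parts_tray_centre (a point): Centre of the loaded light wooden tray, 116 x 56 x 28 mm, 0.05-0.1 kg: a rim flange 56 mm wide, 9 mm thick, on a back 46 mm wide, 19 mm thick. Three 28 x 40 mm pockets, 9 mm deep, at x = -36.5, 0, 36.5 mm. Starts flat, pockets up. x along its length, y across, z out of its pockets. Capped, the pair is a block 56 mm high, rims meeting half-way up (18 mm flange band), that can stand on an end.
- spare_tray_centre (a point): Centre of the empty tray: same shape, size and mass range, green plastic, pockets 31.5 x 45 mm. Starts flat on the bench, pockets DOWN, so its 46 mm wide back is above its flange. x along its length, y across, z out of its solid back (up at the start, down once it lies pockets up). Nothing latches the trays together (magnet dots are only looks): to turn them, grip both flanges across the seam.
- bolster_1_centre (a point): Centre of aluminium bolster blank 1, a loose flat piece 20 x 32 x 8 mm, 0.02 kg, lying in pocket 1 of the parts tray, 32 mm side along the tray's width. z points out of its blue-dyed face (up at the start); the other face is bare metal.
- bolster_2_centre (a point): Centre of aluminium bolster blank 2, a loose flat piece 20 x 32 x 8 mm, 0.02 kg, lying in pocket 2 of the parts tray, 32 mm side along the tray's width. z points out of its blue-dyed face (up at the start); the other face is bare metal.
- bolster_3_centre (a point): Centre of aluminium bolster blank 3, a loose flat piece 20 x 32 x 8 mm, 0.02 kg, lying in pocket 3 of the parts tray, 32 mm side along the tray's width. z points out of its blue-dyed face (up at the start); the other face is bare metal.
- tape_roll: Bystander: roll of yellow masking tape lying flat, 91 mm across, 24 mm high; origin at the centre of its underside.
- sand_block: Bystander: dark sanding block 61 x 101 x 32 mm; origin at the centre of its underside.
- wax_pot: Bystander: round white and blue pot with lid, 69 mm across, 41 mm high; origin at the centre of its underside.
Not all that is in view belongs to the job. What is meant by the part that bears spare_tray_centre is not red, and is the larger of those in its own colour.

How it is judged:
By the outcome, as a careful person would: the job done as asked, in the order asked, and still so for the second after the job is handed in, with the robot touching nothing.
It also fails if it takes over 72 s, if anything falls off the work surface, if the arm or the gripper's body presses on something with over 40 N, if the wrist force passes 120 N, or if a joint passes its speed limit or range.

## Robot

A 7-joint arm with a two-finger parallel gripper is mounted at the origin on a cart in front of the work surface, level with it; the furniture and walls round the work are solid. World frame = base frame: x ahead of the robot, y to its left, z up, the work surface at z = 0. Lengths are in mm, angles in rad, forces in N, time in s.
With the tool pointing down it reaches from about 400 to 875 mm from the base axis. Payload 4.4 kg.
Tool frame: the origin (TCP) lies at the very end of the fingers, on their centre line; the grasp point (between the pads) lies 19 mm behind it; z points along the fingers, y is the line along which they close (so a half turn about z gives the same grasp; the last joint's range is limited). The gripper opens to 85 mm and grips with 20 to 120 N. Pads are 22 mm wide; open, the fingers measure 114 mm over their backs; the gripper's body (76 mm by 85 mm) begins 54 mm behind the grasp point. The pads swing forward as they close: fully open they stand 13 mm farther back than shut.
Start: joints at [-1.263, 0.628, 0.038, 1.517, -0.027, 0.996, -0.02], TCP at [237.328, 605.139, 202.113] pointing down, gripper open.
Joint ranges: [-3.06, 3.06], [-0.37, 2.12], [-1.25, 1.32], [0.18, 2.47], [-1.1, 4.24], [0.23, 1.98], [-2.94, 2.94]. Speed limits (rad/s): [2.57, 2.57, 3.14, 3.14, 3.14, 3.14, 3.14].

## Interface

Orientations are given as [roll, pitch, yaw] about the fixed x, y, z axes, in that order (R = Rz(yaw) Ry(pitch) Rx(roll)).
In Python, from cell import read_state, get_image, camera_info, finish_job gives the robot as it stands.
- The arm moves only by the tool play_rows, never from a script. Its argument "deltas" is one flat list of numbers, 7 for each row, row after row: the shift along the tool's x, y, z in mm, then the turn, a rotation vector about the tool's x, y, z in rad, then the opening, from 0 (shut) to 1 (fully open). In form: [dx, dy, dz, ax, ay, az, grip, dx, dy, dz, ax, ay, az, grip, ...]. A call has 1 to 10 rows; each row is the pose to reach, as a shift and turn from the pose commanded when the call began, along the tool's axes at that moment; what a row does not reach only later rows make up. A row lasts 1/8 s, in which the tool goes at most 62.5 mm and 10.7 degrees, less where a joint would pass 70% of its speed; a pose out of reach is approached as far as the arm can. A call with a gripper value outside its range is refused whole. The fingers move at their own pace and stop on an object; the grip force is fixed at half the most. Time passes only in rows, so rows that repeat a pose let the fingers close. It gives the time, the measured TCP pose, the force, the opening and the grip force at its end, in the units of the state.
- read_state(): the state, without advancing time (a new reading comes with each control period).
- get_image(name): name is "side" or "top"; returns the picture (400x640x3 uint8, red, green, blue); there is no depth.
- camera_info(name): a dict with "fx", "fy", "cx", "cy" (pixels), "T" (4x4, takes a point from camera to world coordinates). Camera axes: x right, y down, z forward; pixel columns grow to the right and rows downward; lengths in mm; the calibration is good to about 2 mm. A picture is of the moment at which its call begins. camera_info takes no time and is no camera call.
- finish_job(): hands the job in; it is judged then, once.
The state is a dict: "clock": time; "qpos": joint angles; "qd": joint speeds; "tau": joint torques, N m; "eef_pos": TCP position; "tool_rot": TCP orientation; "force": force on the tool from outside, world axes, zero at the start; "torque": the same for the moment, N m; "width": finger opening in mm; "gripper_force": force on a finger pad.
Only numpy, scipy, OpenCV 4.12 (cv2) and the standard library are available. Lean on these libraries where they do the work, as an engineer would, in place of code of your own. Each camera call takes 0.05 s, during which the arm holds its last target. There are 200 camera calls.

## Working session

There is one attempt and no reset: what is moved stays moved. The work goes in short steps, Python scripts to look and compute and a tool call to move; the robot and the scene stay as the last step left them, time stands still between calls to the robot, and variables do not carry over. Pictures are saved under pics/ and viewed, at most 10 in all, crops included, and the job is handed in when it is done.

Besides the shell and the picture viewer there is one more tool, called after "Call:" as a command line: name --argument value ..., lists and objects as JSON in quotes. play_rows: Moves the arm, as the interface text tells. Its arguments: {"type":"object","properties":{"deltas":{"type":"array"}},"required":["deltas"]}

```bash
mkdir -p pics; ls; python3 - <<'E'
from cell import *
import cv2
s=read_state(); print(s)
for n in("top","side"):
    im=get_image(n); cv2.imwrite(f"pics/{n}0.png",im[:,:,::-1]); c=camera_info(n); print(n,c)
E
```

```text
pics
{'clock': 0.0, 'qpos': array([-1.26280438,  0.62933885,  0.03845042,  1.51833685, -0.02701424,
        0.99629633, -0.01997587]), 'qd': array([ 4.34996138e-04, -1.57557886e-04,  7.98331058e-04,  1.54704704e-03,
        5.72561704e-04,  2.88373165e-05, -6.73180439e-04]), 'tau': array([-6.23463911e-04, -5.63386953e+01,  1.22595448e+00, -1.93440109e+01,
        1.10119113e-02,  1.07644260e-02,  8.17976002e-06]), 'eef_pos': array([237.07842291, 604.51231814, 201.20396333]), 'tool_rot': array([-3.13973150e+00,  1.65441467e-05,  2.76781097e+00]), 'force': array([0.3729664 , 0.49634126, 0.37550494]), 'torque': array([-0.03433169,  0.05890366,  0.02004498]), 'gripper_force': 0.0, 'width': 85.60603938421968}
top {'fx': 442.51168369297386, 'fy': 442.51168369297386, 'cx': 313.0210393265278, 'cy': 193.7455101763441, 'T': array([[-7.21812698e-04, -9.97363207e-01,  7.25679874e-02,
         4.83942223e+02],
       [-9.99930280e-01, -1.35441536e-04, -1.18075037e-02,
         2.09785469e+02],
       [ 1.17861984e-02, -7.25714507e-02, -9.97293573e-01,
         1.13751546e+03],
       [ 0.00000000e+00,  0.00000000e+00,  0.00000000e+00,
         1.00000000e+00]])}
side {'fx': 435.4799093657412, 'fy': 435.4799093657412, 'cx': 318.1144410189352, 'cy': 196.51787348617728, 'T': array([[-8.99427639e-01, -3.59369661e-01,  2.48763680e-01,
         3.35939072e+02],
       [-4.37057364e-01,  7.43786980e-01, -5.05728968e-01,
         6.70310178e+02],
       [-3.28353851e-03, -5.63590610e-01, -8.26047724e-01,
         8.06645901e+02],
       [ 0.00000000e+00,  0.00000000e+00,  0.00000000e+00,
         1.00000000e+00]])}
```

View pics/top0.png

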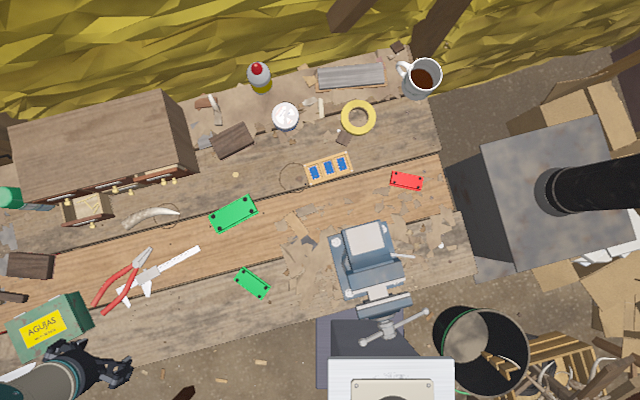

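View pics/side0.png

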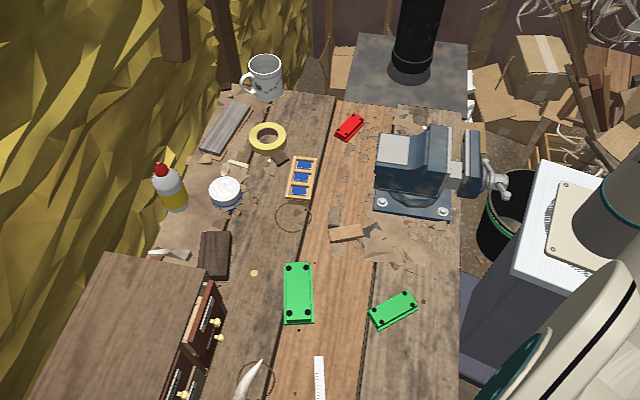

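Candidates for the spare tray: large green (top 233,214), small green (top 252,283), red (top 406,180). By the description it is the larger green one at (233,214). Next is a close crop of it and of the wooden tray.

```bash
python3 - <<'E'
import cv2,numpy as np
t=cv2.imread("pics/top0.png")
def cr(x,y,w=66,h=50): return cv2.resize(t[y:y+h,x:x+w],None,fx=6,fy=6,interpolation=cv2.INTER_CUBIC)
cv2.imwrite("pics/crop1.png",np.hstack([cr(200,190),cr(296,143)]))
E
cat > h.py <<'E'
import numpy as np,cv2
from cell import *
from scipy.spatial.transform import Rotation as R
def px2w(n,u,v,z):
    c=camera_info(n);T=c["T"];d=T[:3,:3]@[(u-c["cx"])/c["fx"],(v-c["cy"])/c["fy"],1]
    return T[:3,3]+d*(z-T[2,3])/d[2]
def w2px(n,p):
    c=camera_info(n);T=c["T"];q=T[:3,:3].T@(np.asarray(p,float)-T[:3,3]);return np.array([c["fx"]*q[0]/q[2]+c["cx"],c["fy"]*q[1]/q[2]+c["cy"]])
def rel(p,rpy,pos0=None,rot0=None):
    "delta in tool axes to reach world pose"
    s=read_state();p0=s["eef_pos"] if pos0 is None else np.array(pos0);r0=R.from_euler("xyz",s["tool_rot"] if rot0 is None else rot0);r=R.from_euler("xyz",rpy)
    return np.r_[r0.inv().apply(np.array(p)-p0),(r0.inv()*r).as_rotvec()].round(4)
E
```

```text
(no output)
```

View pics/crop1.png

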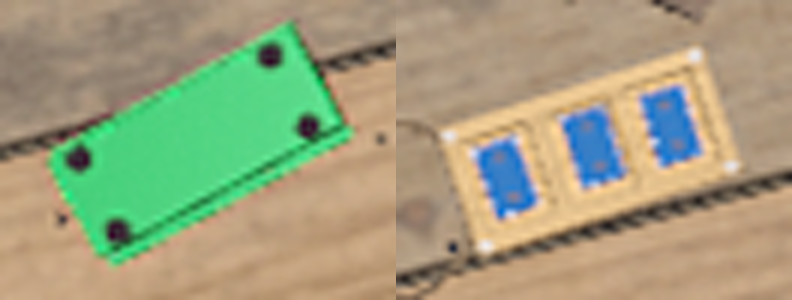

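The crop confirms it: the left piece is the large green tray, pockets down, with back corners near crop (50,158),(292,22) and flange corners near (352,130),(112,265). The right one is the wooden tray with three blue blanks, corners near crop (440,130),(704,48),(740,168),(478,252).

```bash
cat >> h.py <<'E'
def model(p,up,z0=0):
    "tray hull points; up=True pockets up (flange on top)"
    c,s=np.cos(p[2]),np.sin(p[2]);o=[]
    fl=(19,28) if up else (0,9); bk=(0,19) if up else (9,28)
    for hw,zs in((28,fl),(23,bk)):
        for z in zs:
            for a in(-58,58):
                for b in(-hw,hw): o.append([p[0]+c*a-s*b,p[1]+s*a+c*b,z+z0])
    return np.array(o)
def hullmask(n,pts,S=4):
    q=np.array([w2px(n,p) for p in pts]);m=np.zeros((400*S,640*S),np.uint8)
    h=cv2.convexHull(((q+.5)*S).astype(np.int32));cv2.fillConvexPoly(m,h,1);return m
def fit(masks,p0,up,z0=0):
    from scipy.optimize import minimize
    M={n:cv2.resize(m.astype(np.float32),None,fx=4,fy=4,interpolation=cv2.INTER_LINEAR)>.5 for n,m in masks.items()}
    def f(v):
        p=[v[0],v[1],v[2]/60];t=0
        for n in M:
            h=hullmask(n,model(p,up,z0))>0;t+=1-(h&M[n]).sum()/(h|M[n]).sum()
        return t
    r=minimize(f,[p0[0],p0[1],p0[2]*60],method="Nelder-Mead",options=dict(initial_simplex=np.array([p0[0],p0[1],p0[2]*60])+np.array([[0,0,0],[6,0,0],[0,6,0],[0,0,6]]),xatol=.05,fatol=1e-4))
    return [r.x[0],r.x[1],r.x[2]/60],r.fun
def seg(im,kind,seed):
    hsv=cv2.cvtColor(im,cv2.COLOR_RGB2HSV);H,S,V=cv2.split(hsv)
    m=((H>55)&(H<85)&(S>120)) if kind=="g" else ((H<25)&(S>80)&(V>190))|((H>95)&(H<125)&(S>120))
    m=m.astype(np.uint8)
    if kind!="g":m=cv2.morphologyEx(m,cv2.MORPH_CLOSE,np.ones((3,3),np.uint8))
    n,l=cv2.connectedComponents(m);k=l[seed[1],seed[0]];c,_=cv2.findContours((l==k).astype(np.uint8),0,1)
    o=np.zeros_like(m)
    if kind=="g":cv2.drawContours(o,c,-1,1,-1)
    else:cv2.fillConvexPoly(o,cv2.convexHull(np.vstack(c)),1)
    return o
E
python3 - <<'E'
from h import *
I={n:cv2.imread(f"pics/{n}0.png")[:,:,::-1].copy() for n in("top","side")}
def go(kind,seeds,up,cor):
    w=np.array([px2w("top",u,v,28) for u,v in cor]);c=w.mean(0);d=w[1]-w[0]+w[2]-w[3];p0=[c[0],c[1],np.arctan2(d[1],d[0])]
    print(kind,"corners",np.round(p0,3),[np.linalg.norm(w[i]-w[(i+1)%4]).round(1) for i in range(4)])
    ms={n:seg(I[n],kind,seeds[n]) for n in I};print({n:m.sum() for n,m in ms.items()})
    print("both",fit(ms,p0,up))
    for n in ms: print(n,fit({n:ms[n]},p0,up))
go("g",dict(top=(233,214),side=(298,293)),False,[(200+x/6,190+y/6) for x,y in((50,158),(292,22),(352,130),(112,265))])
go("w",dict(top=(328,168),side=(300,177)),True,[(296+(x-396)/6,143+y/6) for x,y in((440,130),(704,48),(740,168),(478,252))])
for nm,n,u,v in(("tape","top",358,117),("wax","top",285,116),("sand","top",232,139),("smallgreen","top",252,283),("viseL","top",330,240),("vise top","top",365,225),("red","top",406,180),("cab","top",198,175)):print(nm,px2w(n,u,v,15).round())
print(w2px("top",[0,0,0]))
E
```

```text
g corners [514.07  395.233  -1.055] [np.float64(115.0), np.float64(51.8), np.float64(113.8), np.float64(51.7)]
{'top': np.uint64(995), 'side': np.uint64(1716)}
both ([np.float64(514.0547827702023), np.float64(400.74076366267735), np.float64(-1.0713413694705607)], np.float64(0.14797105610785133))Traceback (most recent call last):
  File "<stdin>", line 9, in <module>
  File "<stdin>", line 8, in go
  File "h.py", line 33, in fit
    r=minimize(f,[p0[0],p0[1],p0[2]*60],method="Nelder-Mead",options=dict(initial_simplex=np.array([p0[0],p0[1],p0[2]*60])+np.array([[0,0,0],[6,0,0],[0,6,0],[0,0,6]]),xatol=.05,fatol=1e-4))
    res = _minimize_neldermead(fun, x0, args, callback, bounds=bounds,
                               **options)
    fsim[j] = func(sim[j])
              ~~~~^^^^^^^^
    fx = function(np.copy(x), *(wrapper_args + args))
  File "h.py", line 31, in f
    h=hullmask(n,model(p,up,z0))>0;t+=1-(h&M[n]).sum()/(h|M[n]).sum()
      ~~~~~~~~^^^^^^^^^^^^^^^^^^
  File "h.py", line 23, in hullmask
    q=np.array([w2px(n,p) for p in pts]);m=np.zeros((400*S,640*S),np.uint8)
                ~~~~^^^^^
  File "h.py", line 8, in w2px
    c=camera_info(n);T=c["T"];q=T[:3,:3].T@(np.asarray(p,float)-T[:3,3]);return np.array([c["fx"]*q[0]/q[2]+c["cx"],c["fy"]*q[1]/q[2]+c["cy"]])
ValueError: time passes only in moves, steps and waits
```

```bash
sed -i '2a import cell,functools\ncamera_info=functools.lru_cache(None)(cell.camera_info)' h.py; sed -i 's/^from cell import \*/from cell import read_state,get_image,finish_job/' h.py; sed -n 1,6p h.py
cat > m.py <<'E'
from h import *
I={n:cv2.imread(f"pics/{n}0.png")[:,:,::-1].copy() for n in("top","side")}
def go(kind,seeds,up,cor):
    w=np.array([px2w("top",u,v,28) for u,v in cor]);c=w.mean(0);d=w[1]-w[0]+w[2]-w[3];p0=[c[0],c[1],np.arctan2(d[1],d[0])]
    print(kind,"corners",np.round(p0,3),[np.linalg.norm(w[i]-w[(i+1)%4]).round(1) for i in range(4)])
    ms={n:seg(I[n],kind,seeds[n]) for n in I};print({n:int(m.sum()) for n,m in ms.items()})
    for k in (["top","side"],["top"],["side"]): r=fit({n:ms[n] for n in k},p0,up);print(k,np.round(r[0],3),round(r[1],3))
go("g",dict(top=(233,214),side=(298,293)),False,[(200+x/6,190+y/6) for x,y in((50,158),(292,22),(352,130),(112,265))])
go("w",dict(top=(328,168),side=(300,177)),True,[(296+(x-396)/6,143+y/6) for x,y in((440,130),(704,48),(740,168),(478,252))])
for nm,n,u,v in(("tape","top",358,117),("wax","top",285,116),("sand","top",232,139),("smallgreen","top",252,283),("viseL","top",330,240),("vise top","top",365,225),("red","top",406,180),("cab","top",198,175)):print(nm,px2w(n,u,v,15).round())
E
python3 m.py
```

```text
import numpy as np,cv2
from cell import read_state,get_image,finish_job
import cell,functools
camera_info=functools.lru_cache(None)(cell.camera_info)
from scipy.spatial.transform import Rotation as R
def px2w(n,u,v,z):
g corners [514.07  395.233  -1.055] [np.float64(115.0), np.float64(51.8), np.float64(113.8), np.float64(51.7)]
{'top': 995, 'side': 1716}
['top', 'side'] [514.055 400.741  -1.071] 0.148
['top'] [515.732 400.001  -1.077] 0.065
['side'] [513.115 401.466  -1.063] 0.07
w corners [630.166 157.628  -1.263] [np.float64(116.8), np.float64(53.1), np.float64(115.9), np.float64(54.0)]
{'top': 1069, 'side': 1102}
['top', 'side'] [631.13  158.262  -1.251] 0.2
['top'] [631.737 158.982  -1.251] 0.042
['side'] [631.692 153.834  -1.253] 0.137
tape [764.  80.  15.]
wax [766. 268.  15.]
sand [706. 404.  15.]
smallgreen [342. 349.  15.]
viseL [449. 154.  15.]
vise top [486.  65.  15.]
red [601. -41.  15.]
cab [613. 489.  15.]
```

```bash
python3 - <<'E'
from h import *
print(rel([515.5,400,70],[np.pi,0,2.065]))
E
```

```text
[-3.338870e+02 -8.858260e+01  1.314299e+02 -1.600000e-03  6.000000e-04
  7.028000e-01]
```

Call:
play_rows --deltas '[-56,-15,22,0,0,0.117,1,-112,-30,44,0,0,0.234,1,-167,-44,66,0,0,0.35,1,-223,-59,88,0,0,0.468,1,-278,-74,110,0,0,0.585,1,-334,-88.6,131.4,-0.0016,0.0006,0.703,1,-334,-88.6,131.4,-0.0016,0.0006,0.703,1,-334,-88.6,131.4,-0.0016,0.0006,0.703,1]'

```text
clock: 1.1
eef_pos: [515.3, 400.8, 70.1]
tool_rot: [-3.142, -0.002, 2.065]
force: [-0.9, 0.1, -0.3]
width: 85.6
gripper_force: 0.0
```

Call:
play_rows --deltas '[0,0,30,0,0,0,1,0,0,59,0,0,0,1,0,0,59,0,0,0,1,0,0,59,0,0,0,0.3,0,0,59,0,0,0,0.3,0,0,59,0,0,0,0.3,0,0,59,0,0,0,0.3,0,0,59,0,0,0,0.3]'

```text
clock: 2.1
eef_pos: [516.0, 400.8, 11.9]
tool_rot: [3.14, -0.001, 2.065]
force: [-0.4, -0.5, -0.5]
width: 25.4
gripper_force: 0.0
```

```bash
python3 - <<'E'
from h import *
a=get_image("top")[150:280,170:300];b=get_image("side")[200:380,220:400]
f=lambda i:cv2.resize(i,(400,int(400*i.shape[0]/i.shape[1])))[:,:,::-1]
cv2.imwrite("pics/g1.png",np.hstack([f(a),f(b)]))
E
```

```text
(no output)
```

View pics/g1.png

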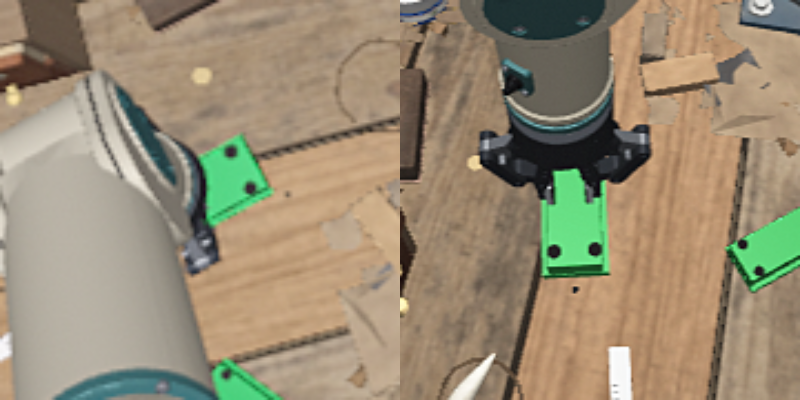

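The tray is straddled squarely and unmoved, but the fingertips, at side (287,290) and (307,290), look to be above its back. I'll check their height against the TCP.

```bash
python3 - <<'E'
from h import *
s=read_state();print(s["eef_pos"],s["width"],s["gripper_force"])
u=np.array([np.sin(2.065),-np.cos(2.065),0]);p=np.array([515.5,400.5,0])
for z in(12,20,28,36,44): print(z,[w2px("side",p+u*k+[0,0,z]).round() for k in(-15,0,15)])
print(px2w("side",296.8,290,28))
E
```

```text
[515.96906286 400.7372849   11.71832382] 25.719921999876536 0.0
12 [array([305., 291.]), array([297., 291.]), array([289., 292.])]
20 [array([304., 290.]), array([297., 290.]), array([289., 290.])]
28 [array([304., 288.]), array([296., 288.]), array([289., 289.])]
36 [array([304., 286.]), array([296., 287.]), array([288., 287.])]
44 [array([304., 285.]), array([296., 285.]), array([288., 285.])]
[513.26936491 403.32001434  28.        ]
```

Call:
play_rows --deltas '[0,0,0,0,0,0,1,0,0,0,0,0,0,1,0,0,0,0,0,0,1,0,0,8,0,0,0,1,0,0,8,0,0,0,0.5,0,0,8,0,0,0,0.5,0,0,8,0,0,0,0.5,0,0,8,0,0,0,0.5]'

```text
clock: 3.2
eef_pos: [516.0, 400.9, 3.8]
tool_rot: [3.14, -0.001, 2.065]
force: [0.6, 0.2, -0.3]
width: 42.6
gripper_force: 0.0
```

```bash
python3 - <<'E'
from h import *
b=get_image("side")[245:335,255:345]
cv2.imwrite("pics/g2.png",cv2.resize(b,(600,600),interpolation=cv2.INTER_CUBIC)[:,:,::-1])
E
```

```text
(no output)
```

View pics/g2.png

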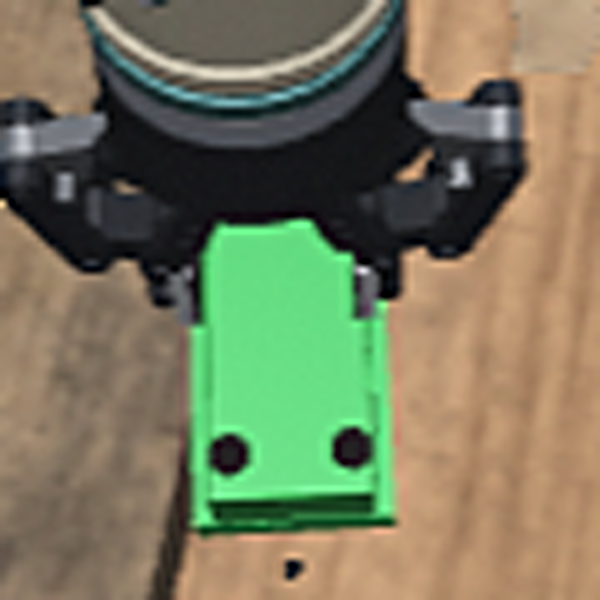

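Call:
play_rows --deltas '[0,0,0,0,0,0,0.35,0,0,0,0,0,0,0.35,0,0,0,0,0,0,0.35,0,0,0,0,0,0,0.35]'

```text
clock: 3.75
eef_pos: [515.9, 400.8, 3.7]
tool_rot: [3.14, -0.001, 2.065]
force: [-0.9, -0.4, 0.1]
width: 30.0
gripper_force: 0.0
```

```bash
python3 - <<'E'
from h import *
b=get_image("side")[245:335,255:345];a=get_image("top")[165:255,190:280]
f=lambda b:cv2.resize(b,(400,400),interpolation=cv2.INTER_CUBIC)[:,:,::-1]
cv2.imwrite("pics/g3.png",np.hstack([f(a),f(b)]))
E
```

```text
(no output)
```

View pics/g3.png

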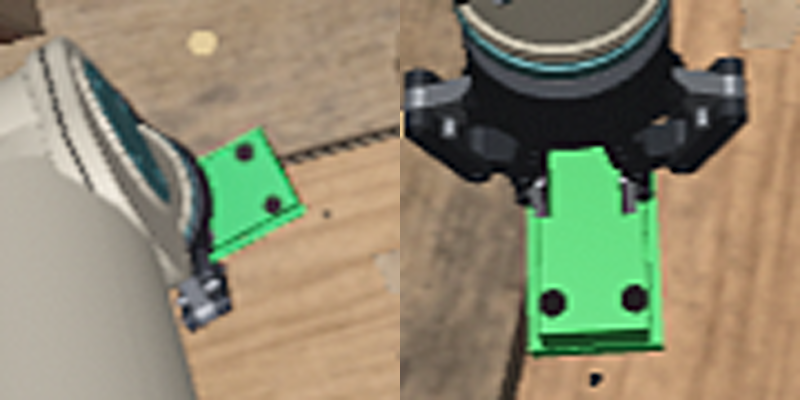

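Call:
play_rows --deltas '[0,0,0,0,0,0,1,0,0,0,0,0,0,1,0,0,0,0,0,0,1,0,0,0,0,0,0,1,0,0,3,0,0,0,1,0,0,6,0,0,0,1,0,0,6,0,0,0,1]'

```text
clock: 4.72
eef_pos: [515.6, 400.6, -2.8]
tool_rot: [3.141, -0.001, 2.065]
force: [0.5, -0.6, 0.6]
width: 85.3
gripper_force: 0.0
```

Call:
play_rows --deltas '[0,0,0,0,0,0,0.6,0,0,0,0,0,0,0.6,0,0,0,0,0,0,0.45,0,0,0,0,0,0,0.45,0,0,0,0,0,0,0.45]'

```text
clock: 5.35
eef_pos: [516.0, 400.8, -2.3]
tool_rot: [3.14, -0.001, 2.065]
force: [0.4, -0.5, 0.6]
width: 38.4
gripper_force: 0.0
```

Call:
play_rows --deltas '[0,0,1.5,0,0,0,0.45,0,0,3,0,0,0,0.45,0,0,3,0,0,0,0.45]'

```text
clock: 5.72
eef_pos: [516.1, 400.9, -2.5]
tool_rot: [3.14, -0.002, 2.065]
force: [-3.4, -3.0, 19.2]
width: 38.4
gripper_force: 9.4
```

Call:
play_rows --deltas '[0,0,-4,0,0,0,0.45,0,0,-4,0,0,0,1,0,0,-4,0,0,0,1,0,0,-4,0,0,0,1,0,0,-2,0,0,0,1,0,0,0,0,0,0,1,0,0,2,0,0,0,1,0,0,2,0,0,0,1]'

```text
clock: 6.72
eef_pos: [515.8, 400.7, -7.6]
tool_rot: [3.141, -0.001, 2.065]
force: [0.3, -0.9, -0.0]
width: 85.4
gripper_force: 0.0
```

Call:
play_rows --deltas '[0,0,2,0,0,0,1,0,0,4,0,0,0,1,0,0,6,0,0,0,1,0,0,6,0,0,0,1]'

```text
clock: 7.22
eef_pos: [515.8, 400.7, -13.6]
tool_rot: [3.141, -0.001, 2.065]
force: [0.3, 0.0, 0.3]
width: 85.4
gripper_force: 0.0
```

Call:
play_rows --deltas '[0,0,2,0,0,0,1,0,0,3,0,0,0,1,0,0,3,0,0,0,1,0,0,3,0,0,0,0.7,0,0,3,0,0,0,0.7,0,0,3,0,0,0,0.45,0,0,3,0,0,0,0.45,0,0,3,0,0,0,0.45]'

```text
clock: 8.22
eef_pos: [516.2, 401.0, -16.0]
tool_rot: [3.14, -0.001, 2.065]
force: [0.1, 0.5, 2.7]
width: 44.5
gripper_force: 61.9
```

Call:
play_rows --deltas '[0,0,-30,0,0,0,0.4,0,0,-80,0,0,0,0.4,0,0,-80,0,0,0,0.4]'

```text
clock: 8.6
eef_pos: [518.6, 402.5, 67.6]
tool_rot: [3.133, -0.002, 2.065]
force: [0.5, -0.2, -1.4]
width: 44.1
gripper_force: 61.6
```

```bash
python3 - <<'E'
from h import *
s=read_state();print(s["eef_pos"],s["width"],s["gripper_force"])
print(rel([632,159.9,64],[np.pi,0,1.890]))
im=get_image("side");m=seg(im,"g",(298,270));print(m.sum())
cv2.imwrite("pics/lift.png",im[:,:,::-1])
E
```

```text
[518.62049064 402.54007333  67.59506358] 44.12842108176973 61.58522129058838
[-2.673984e+02 -1.523520e+01  2.836800e+00  8.700000e-03 -3.100000e-03
  1.747000e-01]
1363
```

```bash
python3 - <<'E'
from h import *
print(rel([632,159.9,63.9],[np.pi,0,1.890],[515.75,400.6,63.9],[np.pi,0,2.065]))
E
```

```text
[-2.670404e+02 -1.183110e+01 -0.000000e+00  0.000000e+00 -0.000000e+00
  1.750000e-01]
```

Call:
play_rows --deltas '[-40,-2,0,0,0,0.03,0.4,-80,-4,0,0,0,0.06,0.4,-130,-6,0,0,0,0.09,0.4,-180,-8,0,0,0,0.12,0.4,-230,-10,0,0,0,0.15,0.4,-267,-11.8,0,0,0,0.175,0.4,-267,-11.8,0,0,0,0.175,0.4,-267,-11.8,30,0,0,0.175,0.4,-267,-11.8,40,0,0,0.175,0.4,-267,-11.8,40,0,0,0.175,0.4]'

```text
clock: 9.9
eef_pos: [630.6, 160.7, 22.0]
tool_rot: [-3.14, -0.002, 1.891]
force: [0.1, -0.3, -0.4]
width: 44.7
gripper_force: 61.5
```

```bash
python3 - <<'E'
from h import *
s=read_state();print(s["eef_pos"],s["tool_rot"],s["force"],s["width"])
b=get_image("side")[130:230,240:360];a=get_image("top")[120:210,274:382]
f=lambda b:cv2.resize(b,(400,333),interpolation=cv2.INTER_CUBIC)[:,:,::-1]
cv2.imwrite("pics/c1.png",np.hstack([f(a),f(b)]))
E
```

```text
[630.61741707 160.694903    22.00276675] [-3.13958081e+00 -1.91622963e-03  1.89086288e+00] [ 0.09861223 -0.3012035  -0.42684112] 44.745028831427895
```

View pics/c1.png

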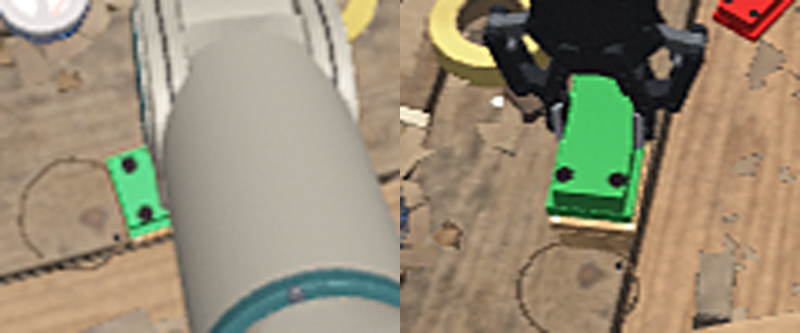

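The green tray hangs about 10 mm over the wooden one, its left end at top-crop (107,158)-(130,238). In the side crop the green flange spans 548-637 over the wood rim at about 550-637. I'll compare these with the model.

```bash
python3 - <<'E'
from h import *
im=get_image("side");b=im
# dense edge profile: side view bottom end: fit green silhouettes vs model
for n,off,sc in(("top",(274,120),3.704),("side",(240,130),3.333)):
  for nm,c,z in(("green",(630.6,160.7),38),("wood",(631.7,159),0)):
    P=model([c[0],c[1],1.89],nm=="wood",z)
    q=(np.array([w2px(n,p) for p in P])+.5-off)*sc
    print(n,nm);[print("  ",p.round(0),k.round(0)+([400,0] if n=="side" else [0,0])) for p,k in zip(P,q) if p[1]>160]
E
```

```text
top green
   [639. 225.  38.] [105. 164.]
   [586. 207.  38.] [131. 243.]
   [639. 225.  47.] [105. 162.]
   [586. 207.  47.] [131. 241.]
   [634. 223.  47.] [107. 169.]
   [591. 209.  47.] [129. 234.]
   [634. 223.  66.] [107. 165.]
   [591. 209.  66.] [129. 231.]
top wood
   [640. 223.  19.] [108. 167.]
   [587. 205.  19.] [134. 244.]
   [640. 223.  28.] [108. 165.]
   [587. 205.  28.] [134. 242.]
   [635. 221.   0.] [111. 177.]
   [592. 207.   0.] [131. 239.]
   [635. 221.  19.] [110. 173.]
   [592. 207.  19.] [131. 237.]
side green
   [639. 225.  38.] [545. 212.]
   [586. 207.  38.] [631. 221.]
   [639. 225.  47.] [544. 204.]
   [586. 207.  47.] [631. 213.]
   [634. 223.  47.] [552. 205.]
   [591. 209.  47.] [623. 213.]
   [634. 223.  66.] [550. 188.]
   [591. 209.  66.] [622. 195.]
side wood
   [640. 223.  19.] [547. 226.]
   [587. 205.  19.] [632. 235.]
   [640. 223.  28.] [546. 218.]
   [587. 205.  28.] [631. 228.]
   [635. 221.   0.] [556. 243.]
   [592. 207.   0.] [625. 250.]
   [635. 221.  19.] [555. 227.]
   [592. 207.  19.] [624. 235.]
```

Call:
play_rows --deltas '[0,0,0,0,0,0,0.4,0,0,4,0,0,0,0.4,0,0,7,0,0,0,0.4,0,0,7,0,0,0,0.4,0,0,7,0,0,0,0.4]'

```text
clock: 10.68
eef_pos: [632.1, 160.1, 16.3]
tool_rot: [3.141, -0.001, 1.89]
force: [-0.4, -0.7, -1.6]
width: 44.8
gripper_force: 61.5
```

Call:
play_rows --deltas '[0,0,2,0,0,0,0.4,0,0,4,0,0,0,0.4,0,0,4.5,0,0,0,0.4,0,0,4.5,0,0,0,0.4]'

```text
clock: 11.18
eef_pos: [632.2, 160.1, 12.0]
tool_rot: [3.141, -0.001, 1.89]
force: [-0.7, 0.3, 0.1]
width: 44.4
gripper_force: 61.6
```

Call:
play_rows --deltas '[0,0,0,0,0,0,0.6,0,0,0,0,0,0,1,0,0,0,0,0,0,1,0,0,0,0,0,0,1,0,0,13,0,0,0,1,0,0,26,0,0,0,1,0,0,26,0,0,0,0.8,0,0,26,0,0,0,0.55,0,0,26,0,0,0,0.55,0,0,26,0,0,0,0.55]'

```text
clock: 12.42
eef_pos: [632.1, 160.2, -14.0]
tool_rot: [3.14, -0.001, 1.89]
force: [-0.4, -0.1, -2.1]
width: 54.8
gripper_force: 64.0
```

Call:
play_rows --deltas '[0,0,0,0,0,0,1,0,0,0,0,0,0,1,0,0,-60,0,0,0,1,0,0,-120,0,0,0,1,0,0,-150,0,0.2,0,1,0,0,-150,0,0.4,0,1,0,0,-150,0,0.6,0,1,0,0,-150,0,0.785,0,1,0,0,-150,0,0.785,0,1,0,0,-150,0,0.785,0,1]'

```text
clock: 13.68
eef_pos: [631.7, 160.6, 135.7]
tool_rot: [3.141, -0.786, 1.89]
force: [0.3, -0.1, -0.3]
width: 85.4
gripper_force: 0.0
```

```bash
python3 - <<'E'
from h import *
s=read_state();print(s["eef_pos"],s["tool_rot"],s["qpos"].round(2),s["width"])
im=get_image("side");im2=get_image("top")
p=s["eef_pos"];r=R.from_euler("xyz",s["tool_rot"])
for k in(0,13,25,40,60): print(k,w2px("side",p-k*r.as_matrix()[:,2]).round(),w2px("top",p-k*r.as_matrix()[:,2]).round(),"zshift",w2px("side",p+[0,0,k]).round(),w2px("top",p+[0,0,k]).round())
f=lambda b:cv2.resize(b,(400,400),interpolation=cv2.INTER_CUBIC)[:,:,::-1]
cv2.imwrite("pics/t1.png",np.hstack([f(im2[100:230,270:400]),f(im[70:230,230:390])]))
E
```

```text
[631.7310052  160.59698479 135.70537006] [ 3.14134886 -0.7859177   1.89029134] [ 0.2   0.94 -0.21  1.41 -0.6   1.2   0.7 ] 85.43064964978691
0 [298. 144.] [329. 161.] zshift [298. 144.] [329. 161.]
13 [298. 137.] [333. 159.] zshift [298. 139.] [330. 160.]
25 [299. 131.] [337. 157.] zshift [297. 135.] [330. 159.]
40 [300. 124.] [342. 155.] zshift [297. 130.] [330. 158.]
60 [300. 114.] [349. 152.] zshift [297. 123.] [331. 157.]
```

View pics/t1.png

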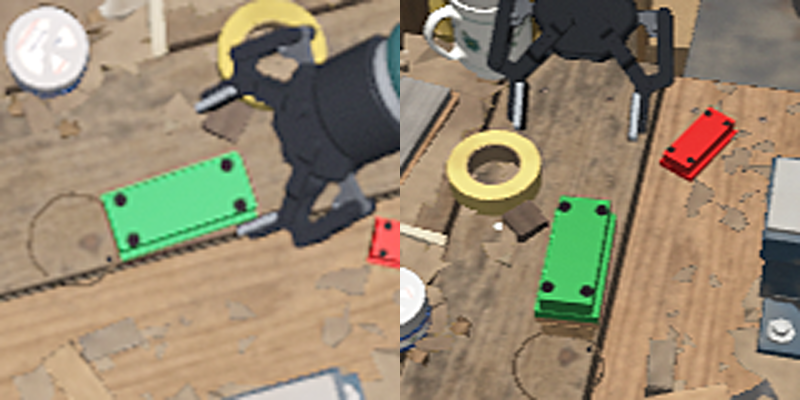

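Fingertips are at top px (335,134) and (348,174), side px (277,120) and (325,125). They really sit about 40 mm behind the reported TCP along the tool axis when open, which explains the earlier misses. The pair looks well aligned. Next I test the opposite tilt in the air.

Call:
play_rows --deltas '[0,0,-20,0,-0.18,0,1,0,0,-20,0,-0.36,0,1,0,0,-20,0,-0.54,0,1,0,0,-20,0,-0.72,0,1,0,0,-20,0,-0.9,0,1,0,0,-20,0,-1.08,0,1,0,0,-20,0,-1.26,0,1,0,0,-20,0,-1.44,0,1,0,0,-20,0,-1.57,0,1,0,0,-20,0,-1.57,0,1]'

```text
clock: 15.02
eef_pos: [634.0, 154.4, 147.4]
tool_rot: [-3.139, 0.78, 1.903]
force: [-0.3, -0.1, 0.2]
width: 85.3
gripper_force: 0.0
```

```bash
python3 - <<'E'
from h import *
s=read_state();print(s["eef_pos"],s["tool_rot"],s["qpos"].round(2),s["width"])
im=get_image("top")
for k,(u,sd) in dict(top=((226,207),0)).items(): pass
ms={n:seg(get_image(n),"g",sd) for n,sd in(("top",(330,165)),("side",(298,170)))}
print({n:int(m.sum()) for n,m in ms.items()})
for k in (["top"],["side"]): r=fit({n:ms[n] for n in k},[632,159,1.89],False,28);print(k,np.round(r[0],3),round(r[1],3))
E
```

```text
[633.98381581 154.35208686 147.40307718] [-3.13911892  0.7803552   1.9030446 ] [-1.02  0.96  0.64  1.55  0.29  0.96 -0.42] 85.2972906061364
{'top': 865, 'side': 256000}
['top'] [631.946 159.14    1.891] 0.198
['side'] [412.49  530.678  -2.624] 0.99
```

```bash
cat >> h.py <<'E'
T=lambda th,yaw=1.89:R.from_euler("z",yaw)*R.from_euler("x",np.pi)*R.from_euler("y",th)
def go(p0,th0,p,th,yaw0=1.89,yaw=1.89):
    r0=T(th0,yaw0);return np.r_[r0.inv().apply(np.array(p)-p0).round(1),(r0.inv()*T(th,yaw)).as_rotvec().round(3)]
E
python3 - <<'E'
from h import *
a=np.array([np.cos(1.89),np.sin(1.89),0]);C=np.array([632.2,159.6,28]);q=np.pi/4
t=T(q).as_matrix()[:,2];print(t)
tcp=C-25*a+47*t;pre=tcp-90*t;print(tcp,pre)
cmd=[636.4,146.5,150.5]
print(go(cmd,-q,pre+[0,0,60],q));print(go(cmd,-q,pre,q))
E
```

```text
[-0.22189757  0.67138772 -0.70710678]
[629.61607798 167.41808232  -5.23401872] [649.58685969 106.9931878   58.40559159]
[-6.8    0.1   52.1    0.     1.571  0.   ]
[35.7    0.1   94.6    0.     1.571  0.   ]
```

Call:
play_rows --deltas '[0,0,0,0,0.18,0,1,0,0,5,0,0.36,0,1,-1,0,10,0,0.54,0,1,-2,0,18,0,0.72,0,1,-3,0,26,0,0.9,0,1,-4,0,34,0,1.08,0,1,-5,0,42,0,1.26,0,1,-6,0,50,0,1.44,0,1,-6.8,0.1,52.1,0,1.571,0,1,-6.8,0.1,52.1,0,1.571,0,1]'

```text
clock: 16.42
eef_pos: [650.2, 99.1, 115.9]
tool_rot: [-3.139, -0.783, 1.878]
force: [-1.1, -1.0, -0.4]
width: 85.3
gripper_force: 0.0
```

Call:
play_rows --deltas '[42.5,0,42.5,0,0,0,1,42.5,0,42.5,0,0,0,1,42.5,0,42.5,0,0,0,1]'

```text
clock: 16.8
eef_pos: [631.1, 165.1, 120.6]
tool_rot: [3.135, -0.784, 1.897]
force: [0.1, 0.0, -0.0]
width: 85.1
gripper_force: 0.0
```

Call:
play_rows --deltas '[-42,0,0,0,0,0,1,-85,0,0,0,0,0,1,-85,0,0,0,0,0,1,-85,0,0,0,0,0,1,-85,0,0,0,0,0,1]'

```text
clock: 17.42
eef_pos: [650.2, 108.5, 59.7]
tool_rot: [3.137, -0.787, 1.895]
force: [-0.4, -0.2, 0.1]
width: 85.2
gripper_force: 0.0
```

Aligned with the planned pre-grasp (649.6,107,58.4). Approach along the tool axis.

Call:
play_rows --deltas '[0,0,30,0,0,0,1,0,0,60,0,0,0,1,0,0,80,0,0,0,1,0,0,90,0,0,0,1,0,0,90,0,0,0,1,0,0,90,0,0,0,1]'

```text
clock: 18.18
eef_pos: [630.8, 166.7, -5.3]
tool_rot: [3.138, -0.786, 1.891]
force: [0.1, 0.2, 0.2]
width: 85.4
gripper_force: 0.0
```

```bash
python3 - <<'E'
from h import *
s=read_state();print(s["eef_pos"],s["tool_rot"],s["force"])
f=lambda b:cv2.resize(b,(400,400),interpolation=cv2.INTER_CUBIC)[:,:,::-1]
im=get_image("top");im2=get_image("side")
cv2.imwrite("pics/a1.png",np.hstack([f(im[110:210,280:380]),f(im2[110:220,240:350])]))
E
```

```text
[630.78171756 166.68237837  -5.27221284] [ 3.1384358  -0.78601362  1.89087146] [0.10611229 0.15005725 0.19792736]
```

View pics/a1.png

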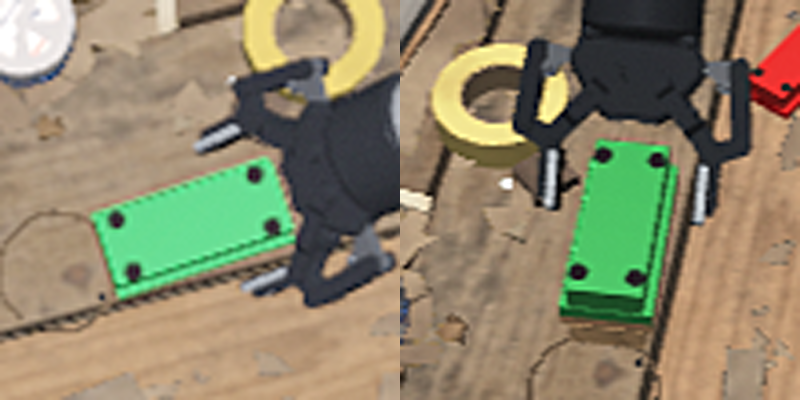

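Fingers straddle the pair near its right end, tips at top-crop (195,150) and (243,290), with nothing touched. Close.

Call:
play_rows --deltas '[0,0,0,0,0,0,0.75,0,0,0,0,0,0,0.55,0,0,0,0,0,0,0.55,0,0,0,0,0,0,0.55,0,0,0,0,0,0,0.55]'

```text
clock: 18.9
eef_pos: [630.1, 167.5, -5.4]
tool_rot: [3.14, -0.787, 1.891]
force: [0.2, -2.3, 3.7]
width: 55.3
gripper_force: 63.9
```

Call:
play_rows --deltas '[7,0,-7,0,0,0,0.5,14,0,-14,0,0,0,0.5,14,0,-14,0,0,0,0.5,14,0,-14,0,0,0,0.5]'

```text
clock: 19.4
eef_pos: [629.6, 167.6, 13.9]
tool_rot: [3.14, -0.787, 1.891]
force: [-0.3, 0.8, -2.2]
width: 55.0
gripper_force: 63.5
```

```bash
python3 - <<'E'
from h import *
s=read_state();print(s["eef_pos"],s["tool_rot"],s["force"],s["width"],s["gripper_force"])
q=np.pi/4;t=T(q).as_matrix()[:,2];cmd=np.array([629.6,167.4,-5.2+19.8])
P0=cmd-47*t;print(P0)
P=P0+[0,0,115-P0[2]]
for i in range(10):
    th=q-i*2*q/9;print(go(cmd,q,P+47*T(th).as_matrix()[:,2],th))
print("end",P+47*T(-q).as_matrix()[:,2])
E
```

```text
[629.63628968 167.57500166  13.94897133] [ 3.14021503 -0.78687375  1.89095296] [-0.27649315  0.76076844 -2.18464336] 55.02386048744484 63.49992286297493
[640.029186   135.84477731  47.83401872]
[ 47.5  -0.  -47.5   0.    0.    0. ]
[ 39.3     0.    -48.2     0.     -0.175  -0.   ]
[ 31.4     0.    -50.3     0.     -0.349  -0.   ]
[ 24.     -0.    -53.8     0.     -0.524  -0.   ]
[ 17.3     0.    -58.5     0.     -0.698  -0.   ]
[ 11.5     0.    -64.3     0.     -0.873  -0.   ]
[  6.8     0.    -71.      0.     -1.047  -0.   ]
[  3.3     0.    -78.4     0.     -1.222  -0.   ]
[  1.2     0.    -86.3     0.     -1.396  -0.   ]
[  0.5     0.    -94.5     0.     -1.571  -0.   ]
end [650.45837201 104.28955461  81.76598128]
```

Call:
play_rows --deltas '[16,0,-16,0,0,0,0.5,32,0,-32,0,0,0,0.5,47.5,0,-47.5,0,0,0,0.5,43.4,0,-47.8,0,-0.087,0,0.5,39.3,0,-48.2,0,-0.175,0,0.5,35.4,0,-49.2,0,-0.262,0,0.5,31.4,0,-50.3,0,-0.349,0,0.5,27.7,0,-52,0,-0.437,0,0.5,24,0,-53.8,0,-0.524,0,0.5,17.3,0,-58.5,0,-0.698,0,0.5]'

```text
clock: 20.65
eef_pos: [639.7, 137.1, 69.2]
tool_rot: [3.139, -0.085, 1.885]
force: [0.3, 0.6, -2.5]
width: 55.1
gripper_force: 63.7
```

```bash
python3 - <<'E'
from h import *
s=read_state();print(s["eef_pos"],s["tool_rot"],s["force"],s["width"],s["gripper_force"])
q=np.pi/4;t=T(q).as_matrix()[:,2];cmd=np.array([629.6,167.4,14.6])
P=cmd-47*t;P[2]=115;th0=q-.698;p0=P+47*T(th0).as_matrix()[:,2]
for d in(.1,.2,.3,.42,.54,.66,.78,.873): print(go(p0,th0,P+47*T(th0-d).as_matrix()[:,2],th0-d))
E
```

```text
[639.65742554 137.12047477  69.15795173] [ 3.13940468 -0.08520992  1.88479233] [ 0.25391891  0.612852   -2.52988151] 55.094481472525025 63.70464018022176
[-4.7  0.  -0.2 -0.  -0.1 -0. ]
[-9.3 -0.  -0.9 -0.  -0.2 -0. ]
[-13.9   0.   -2.1  -0.   -0.3  -0. ]
[-19.2    0.    -4.1    0.    -0.42  -0.  ]
[-24.2    0.    -6.7    0.    -0.54  -0.  ]
[-28.8    0.    -9.9   -0.    -0.66  -0.  ]
[-33.1    0.   -13.6   -0.    -0.78  -0.  ]
[-36.      0.    -16.8    -0.     -0.873  -0.   ]
```

Call:
play_rows --deltas '[-4.7,0,-0.2,0,-0.1,0,0.5,-9.3,0,-0.9,0,-0.2,0,0.5,-13.9,0,-2.1,0,-0.3,0,0.5,-19.2,0,-4.1,0,-0.42,0,0.5,-24.2,0,-6.7,0,-0.54,0,0.5,-28.8,0,-9.9,0,-0.66,0,0.5,-33.1,0,-13.6,0,-0.78,0,0.5,-36,0,-16.8,0,-0.873,0,0.5,-36,0,-16.8,0,-0.873,0,0.5,-36,0,-16.8,0,-0.873,0,0.5]'

```text
clock: 21.9
eef_pos: [650.6, 104.2, 81.9]
tool_rot: [3.139, 0.781, 1.886]
force: [0.0, -0.4, -1.5]
width: 55.3
gripper_force: 63.8
```

```bash
python3 - <<'E'
from h import *
s=read_state();print(s["eef_pos"],s["tool_rot"],s["force"],s["width"],s["gripper_force"],s["qpos"].round(2))
cv2.imwrite("pics/st.png",get_image("side")[:,:,::-1])
E
```

```text
[650.55883735 104.21378244  81.88581435] [3.1387325  0.78130281 1.8861739 ] [ 0.03595398 -0.36458624 -1.46551349] 55.29567332626597 63.80443136324175 [-1.01  1.09  0.76  1.61  0.14  0.78 -0.32]
```

Call:
play_rows --deltas '[7,0,7,0,0,0,0.5,14,0,14,0,0,0,0.5,19,0,19,0,0,0,0.5,20.5,0,20.5,0,0,0,0.5,20.5,0,20.5,0,0,0,0.5,20.5,0,20.5,0,0,0,0.5]'

```text
clock: 22.7
eef_pos: [650.8, 104.5, 52.4]
tool_rot: [3.14, 0.784, 1.888]
force: [0.6, 0.6, -2.0]
width: 54.9
gripper_force: 63.8
```

Call:
play_rows --deltas '[0.7,0,0.7,0,0,0,0.5,1.4,0,1.4,0,0,0,0.5,2.1,0,2.1,0,0,0,0.5,2.1,0,2.1,0,0,0,0.5]'

```text
clock: 23.2
eef_pos: [651.0, 104.2, 50.5]
tool_rot: [3.139, 0.785, 1.888]
force: [-2.2, 1.6, 5.3]
width: 55.0
gripper_force: 64.4
```

Call:
play_rows --deltas '[0,0,0,0,0,0,0.7,0,0,0,0,0,0,0.85,0,0,0,0,0,0,1,0,0,0,0,0,0,1,0,0,-20,0,0,0,1,0,0,-50,0,0,0,1,0,0,-80,0,0,0,1,0,0,-110,0,0,0,1,0,0,-110,0,0,0,1]'

```text
clock: 24.32
eef_pos: [627.1, 182.1, 128.8]
tool_rot: [3.134, 0.781, 1.889]
force: [1.0, 0.1, -0.1]
width: 85.2
gripper_force: 0.0
```

```bash
python3 - <<'E'
from h import *
s=read_state();print(s["eef_pos"],s["tool_rot"],s["force"],s["width"])
q=np.pi/4;cmd=np.array([650.46,104.29,49.8])-110*T(-q).as_matrix()[:,2]
Pr=np.array([650.2,106.9,194.]);p1=cmd+[0,0,70]
for f in np.linspace(0,1,10): print(go(cmd,-q,p1+(Pr-p1)*f,-q+f*2*q))
f=lambda b:cv2.resize(b,(400,400),interpolation=cv2.INTER_CUBIC)[:,:,::-1]
im=get_image("top");im2=get_image("side")
cv2.imwrite("pics/b1.png",np.hstack([f(im[100:220,280:400]),f(im2[80:220,240:380])]))
E
```

```text
[627.07255334 182.11736429 128.84985197] [3.13440093 0.78081554 1.88937154] [ 0.96401431  0.10154538 -0.08599469] 85.22067524364606
[-49.5   0.  -49.5   0.    0.    0. ]
[-55.1     0.1   -43.3     0.      0.175  -0.   ]
[-60.8     0.1   -37.1     0.      0.349   0.   ]
[-66.4     0.2   -30.9     0.      0.524   0.   ]
[-72.      0.3   -24.7     0.      0.698   0.   ]
[-77.6     0.3   -18.5     0.      0.873   0.   ]
[-83.3     0.4   -12.3     0.      1.047   0.   ]
[-88.9     0.4    -6.2     0.      1.222   0.   ]
[-94.5     0.5     0.      0.      1.396  -0.   ]
[-100.2      0.6      6.2      0.       1.571    0.   ]
```

View pics/b1.png

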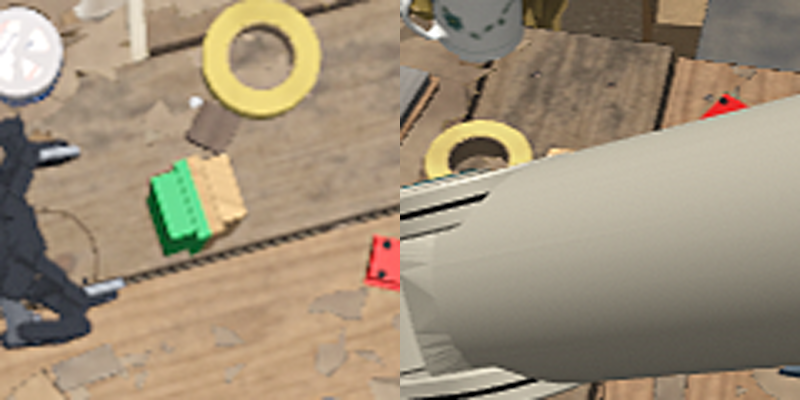

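The pair stands upright and snug, green at top-crop (178,205) and wood at (220,195), with the seam near (203,205). Next I swing over to the opposite side.

Call:
play_rows --deltas '[-49.5,0,-49.5,0,0,0,1,-55.1,0,-43.3,0,0.175,0,1,-60.8,0,-37.1,0,0.349,0,1,-66.4,0.2,-30.9,0,0.524,0,1,-72,0.3,-24.7,0,0.698,0,1,-77.6,0.3,-18.5,0,0.873,0,1,-83.3,0.4,-12.3,0,1.047,0,1,-88.9,0.4,-6.2,0,1.222,0,1,-94.5,0.5,0,0,1.396,0,1,-100.2,0.6,6.2,0,1.571,0,1]'

```text
clock: 25.68
eef_pos: [650.3, 104.3, 193.2]
tool_rot: [3.141, -0.792, 1.887]
force: [1.4, 0.6, 0.1]
width: 85.5
gripper_force: 0.0
```

```bash
python3 - <<'E'
from h import *
s=read_state();print(s["eef_pos"],s["tool_rot"],s["qpos"].round(2))
print(w2px("top",[640.6,135.7,116]), px2w("top",280+203/3.33-.5,100+205/3.33-.5,116))
im=get_image("top");
g=cv2.cvtColor(im,cv2.COLOR_RGB2HSV);m=(g[...,0]>55)&(g[...,0]<85)&(g[...,1]>120);n,l,st,c=cv2.connectedComponentsWithStats(m.astype(np.uint8));print([ (x[:5],y.round()) for x,y in zip(st,c) if x[4]>60])
E
```

```text
[650.31378759 104.27486524 193.19409597] [ 3.14050857 -0.79241729  1.88722069] [ 0.15  0.9   0.03  1.29 -0.71  1.44  0.77]
[339.60084417 158.50668914] [634.60150507 133.72578054 116.        ]
[(array([     0,      0,    640,    400, 254662], dtype=int32), array([320., 199.])), (array([324, 148,  19,  28, 339], dtype=int32), array([333., 163.])), (array([  2, 187,  22,  22, 266], dtype=int32), array([ 14., 199.])), (array([234, 267,  37,  33, 555], dtype=int32), array([252., 283.])), (array([441, 310,  30,  46, 108], dtype=int32), array([450., 330.]))]
```

Call:
play_rows --deltas '[-28,0,28,0,0,0,1,-56.6,0,56.6,0,0,0,1,-56.6,0,56.6,0,0,0,1,-56.6,0,56.6,0,0,0,1]'

```text
clock: 26.22
eef_pos: [650.6, 106.7, 114.3]
tool_rot: [3.14, -0.787, 1.89]
force: [0.1, -0.4, 1.2]
width: 85.5
gripper_force: 0.0
```

Call:
play_rows --deltas '[0,0,25,0,0,0,1,0,0,50,0,0,0,1,0,0,75,0,0,0,1,0,0,90,0,0,0,1,0,0,90,0,0,0,1,0,0,90,0,0,0,1,0,0,90,0,0,0,1]'

```text
clock: 27.1
eef_pos: [631.3, 166.5, 50.5]
tool_rot: [3.138, -0.786, 1.891]
force: [-0.0, -1.1, -0.6]
width: 85.2
gripper_force: 0.0
```

Call:
play_rows --deltas '[0,0,0,0,0,0,0.8,0,0,0,0,0,0,0.7,0,0,0,0,0,0,0.5,0,0,0,0,0,0,0.5,0,0,0,0,0,0,0.5,0,0,0,0,0,0,0.5]'

```text
clock: 27.85
eef_pos: [630.4, 167.6, 50.2]
tool_rot: [3.14, -0.788, 1.891]
force: [-0.9, -0.2, 2.9]
width: 54.9
gripper_force: 63.7
```

Call:
play_rows --deltas '[7,0,-7,0,0,0,0.5,16,0,-16,0,0,0,0.5,23,0,-23,0,0,0,0.5,23,0,-23,0,0,0,0.5,23,0,-23,0,0,0,0.5]'

```text
clock: 28.48
eef_pos: [630.2, 167.4, 82.3]
tool_rot: [3.14, -0.787, 1.891]
force: [0.2, -1.0, -1.1]
width: 55.0
gripper_force: 63.6
```

```bash
python3 - <<'E'
from h import *
s=read_state();print(s["eef_pos"],s["tool_rot"],s["force"],s["width"],s["gripper_force"])
q=np.pi/4;t=T(q).as_matrix()[:,2];cmd=np.array([650.2,106.9,114.])+90*t+[0,0,32.5]
P=cmd-47*t;print(cmd,P)
for d in(.1,.2,.32,.44,.56,.68,.785): print(go(cmd,q,P+47*T(q-d).as_matrix()[:,2],q-d))
print()
p0=P+47*T(0).as_matrix()[:,2]
for d in(.1,.2,.32,.44,.56,.68,.785): print(go(p0,0,P+47*T(-d).as_matrix()[:,2],-d))
E
```

```text
[630.22344308 167.37107686  82.26153163] [ 3.14042529 -0.78702277  1.89066964] [ 0.18486505 -0.99144371 -1.05359594] 55.04732521050122 63.6251485417597
[630.22921829 167.32489452  82.86038969] [640.6584043  135.76967183 116.09440841]
[-4.7  0.  -0.2  0.  -0.1 -0. ]
[-9.3  0.  -0.9  0.  -0.2  0. ]
[-14.8   -0.    -2.4    0.    -0.32  -0.  ]
[-20.     0.    -4.5    0.    -0.44  -0.  ]
[-25.     0.    -7.2    0.    -0.56  -0.  ]
[-29.6    0.   -10.5    0.    -0.68  -0.  ]
[-33.2    -0.    -13.8     0.     -0.785  -0.   ]

[-4.7 -0.  -0.2  0.  -0.1 -0. ]
[-9.3 -0.  -0.9  0.  -0.2  0. ]
[-14.8   -0.    -2.4   -0.    -0.32  -0.  ]
[-20.     0.    -4.5    0.    -0.44   0.  ]
[-25.    -0.    -7.2    0.    -0.56  -0.  ]
[-29.6    0.   -10.5   -0.    -0.68   0.  ]
[-33.2     0.    -13.8    -0.     -0.785  -0.   ]
```

```bash
python3 - <<'E'
from h import *
F=[]
for i in range(8): im=get_image("top");F.append(read_state()["force"])
print(np.mean(F,0),np.std(F,0))
E
```

```text
[-0.21965926  0.06353873 -2.06776831] [0.27768569 0.32074052 0.3910087 ]
```

Both are held, since the force is about 2.1 N as before. Second quarter turn.

Call:
play_rows --deltas '[-4.7,0,-0.2,0,-0.1,0,0.5,-9.3,0,-0.9,0,-0.2,0,0.5,-14.8,0,-2.4,0,-0.32,0,0.5,-20,0,-4.5,0,-0.44,0,0.5,-25,0,-7.2,0,-0.56,0,0.5,-29.6,0,-10.5,0,-0.68,0,0.5,-33.2,0,-13.8,0,-0.785,0,0.5]'

```text
clock: 29.75
eef_pos: [640.4, 137.1, 69.1]
tool_rot: [3.14, -0.001, 1.89]
force: [0.1, 0.1, -2.9]
width: 55.5
gripper_force: 63.9
```

Call:
play_rows --deltas '[-4.7,0,-0.2,0,-0.1,0,0.5,-9.3,0,-0.9,0,-0.2,0,0.5,-14.8,0,-2.4,0,-0.32,0,0.5,-20,0,-4.5,0,-0.44,0,0.5,-25,0,-7.2,0,-0.56,0,0.5,-29.6,0,-10.5,0,-0.68,0,0.5,-33.2,0,-13.8,0,-0.785,0,0.5,-33.2,0,-13.8,0,-0.785,0,0.5,-33.2,0,-13.8,0,-0.785,0,0.5]'

```text
clock: 30.88
eef_pos: [651.1, 103.9, 82.6]
tool_rot: [3.14, 0.781, 1.887]
force: [0.2, -1.1, -1.7]
width: 55.4
gripper_force: 64.1
```

Call:
play_rows --deltas '[12,0,12,0,0,0,0.5,25,0,25,0,0,0,0.5,38,0,38,0,0,0,0.5,50,0,50,0,0,0,0.5,57,0,57,0,0,0,0.5,59,0,59,0,0,0,0.5,59,0,59,0,0,0,0.5,59,0,59,0,0,0,0.5]'

```text
clock: 31.88
eef_pos: [651.7, 104.7, -0.3]
tool_rot: [3.139, 0.783, 1.888]
force: [-0.1, -0.3, -1.6]
width: 54.8
gripper_force: 64.1
```

Call:
play_rows --deltas '[0.7,0,0.7,0,0,0,0.5,1.4,0,1.4,0,0,0,0.5,1.4,0,1.4,0,0,0,0.5]'

```text
clock: 32.25
eef_pos: [651.2, 104.7, -3.1]
tool_rot: [3.14, 0.783, 1.889]
force: [-0.2, 0.4, -1.0]
width: 55.4
gripper_force: 64.1
```

Call:
play_rows --deltas '[0.7,0,0.7,0,0,0,0.5,1.4,0,1.4,0,0,0,0.5,1.4,0,1.4,0,0,0,0.5]'

```text
clock: 32.62
eef_pos: [651.6, 104.3, -3.9]
tool_rot: [3.14, 0.784, 1.888]
force: [-1.7, 1.7, 5.6]
width: 55.4
gripper_force: 64.8
```

Call:
play_rows --deltas '[0.5,0,0.5,0,0,0,0.5,0.5,0,0.5,0,0,0,0.5,0.5,0,0.5,0,0,0,0.7,0.5,0,0.5,0,0,0,0.85,0.5,0,0.5,0,0,0,1,0.5,0,0.5,0,0,0,1,0.5,0,-20,0,0,0,1,0.5,0,-60,0,0,0,1,0.5,0,-110,0,0,0,1,0.5,0,-110,0,0,0,1]'

```text
clock: 33.88
eef_pos: [628.5, 184.8, 75.7]
tool_rot: [3.131, 0.779, 1.89]
force: [-0.2, -0.6, 0.9]
width: 85.7
gripper_force: 0.0
```

```bash
cat > w.py <<'E'
from h import *
s=read_state();print(s["eef_pos"],s["tool_rot"],s["force"],s["width"])
a=np.array([np.cos(1.89),np.sin(1.89)]);c=np.array([640.6,135.7])-25*a;print("pred centre",c)
im=get_image("top")
print("top w2px centre",w2px("top",[*c,56]))
hsv=cv2.cvtColor(im,cv2.COLOR_RGB2HSV);H,S,V=cv2.split(hsv)
for nm,m in(("wood",(H<25)&(S>80)&(V>190)),("green",(H>55)&(H<85)&(S>120))):
    m=cv2.morphologyEx(m.astype(np.uint8),cv2.MORPH_OPEN,np.ones((2,2),np.uint8));n,l,st,cc=cv2.connectedComponentsWithStats(m)
    for i in range(1,n):
        if st[i,4]>25 and 270<cc[i,0]<400 and 110<cc[i,1]<220:
            ct,_=cv2.findContours((l==i).astype(np.uint8),0,1);r=cv2.minAreaRect(np.vstack(ct));print(nm,st[i],np.round(r[0],1),np.round(r[1],1),round(r[2],1))
cv2.imwrite("pics/d1.png",im[:,:,::-1])
E
python3 w.py
```

```text
[628.45329109 184.79945312  75.66518999] [3.13127926 0.77907634 1.88992795] [-0.19474895 -0.6331464   0.92143271] 85.66531604430688
pred centre [648.44526398 111.96285963]
top w2px centre [347.45546189 159.06026116]
wood [342 110  35  25 301] [357.5 123.3] [34.7 21.2] 12.1
wood [323 144  51  34 885] [348.4 160.2] [22.3 47.1] 72.6
wood [354 170  31  11 138] [369.  175.5] [ 4.9 30.3] 76.0
wood [365 177  25  13 159] [377.5 183.6] [10.6 25. ] 79.7
wood [ 305  192   97   51 1437] [352.4 212.2] [33.4 97.8] 70.1
```

```bash
python3 - <<'E'
from h import *
q=np.pi/4;c=np.array([626.7,178.1,72.6])
print(go(c,-q,[632,160,110],-q/2));print(go(c,-q,[648,111.5,90],0))
E
```

```text
[-39.8    -0.6   -13.1     0.      0.393   0.   ]
[-61.7    -0.7    37.1     0.      0.785  -0.   ]
```

Call:
play_rows --deltas '[-20,0,-10,0,0.15,0,1,-40,-0.6,-13,0,0.32,0,1,-47,-0.6,4,0,0.49,0,1,-55,-0.7,20,0,0.65,0,1,-61.7,-0.7,37.1,0,0.785,0,1,-61.7,-0.7,37.1,0,0.785,0,1,-61.7,-0.7,37.1,0,0.785,0,1]'

```text
clock: 34.8
eef_pos: [647.1, 111.0, 89.1]
tool_rot: [-3.141, -0.003, 1.888]
force: [-0.3, 1.6, -0.9]
width: 85.5
gripper_force: 0.0
```

Call:
play_rows --deltas '[0,0,30,0,0,0,1,0,0,60,0,0,0,1,0,0,76,0,0,0,1,0,0,76,0,0,0,1,0,0,76,0,0,0,1]'

```text
clock: 35.42
eef_pos: [648.7, 112.8, 14.7]
tool_rot: [3.139, -0.002, 1.891]
force: [-0.1, -0.2, -1.0]
width: 85.4
gripper_force: 0.0
```

Call:
play_rows --deltas '[0,0,1,0,0,0,0.75,0,0,1,0,0,0,0.6,0,0,1,0,0,0,0.4,0,0,1,0,0,0,0.4,0,0,1,0,0,0,0.4,0,0,1,0,0,0,0.4]'

```text
clock: 36.17
eef_pos: [648.7, 112.1, 13.7]
tool_rot: [3.139, -0.002, 1.89]
force: [-0.5, 1.1, 5.2]
width: 44.7
gripper_force: 62.0
```

Call:
play_rows --deltas '[0,0,-3,0,0,0,0.4,0,0,-8,0,0,0,0.4,0,0,-15,0,0,0,0.4,0,0,-30,0,0,0,0.4,0,0,-60,0,0,0,0.4,0,0,-90,0,0,0,0.4,0,0,-90,0,0,0,0.4,0,0,-90,0,0,0,0.4]'

```text
clock: 37.17
eef_pos: [647.5, 112.2, 102.7]
tool_rot: [3.141, -0.003, 1.89]
force: [0.6, -0.5, -1.3]
width: 44.3
gripper_force: 61.3
```

```bash
python3 - <<'E'
from h import *
F=[]
for i in range(6): im=get_image("top");F.append(read_state()["force"])
print(np.mean(F,0),np.std(F,0)[2]);im=get_image("side")
for n in("top","side"):
    im=get_image(n);H,S,V=cv2.split(cv2.cvtColor(im,cv2.COLOR_RGB2HSV))
    cv2.imwrite(f"pics/e_{n}.png",im[:,:,::-1])
    q=w2px(n,[648,112,28]).round();print(n,q)
    m=((H>55)&(H<85)&(S>100)).astype(np.uint8);k,l,st,c=cv2.connectedComponentsWithStats(m)
    print([(st[i].tolist(),c[i].round(1).tolist()) for i in range(1,k) if st[i,4]>30 and abs(c[i]-q).max()<80])
E
```

```text
[-0.18336329  0.23909678 -0.78936412] 0.44331122069569867
top [346. 161.]
[([322, 159, 19, 19, 85], [328.6, 169.2])]
side [303. 158.]
[([288, 142, 31, 45, 556], [302.8, 169.5])]
```

Call:
play_rows --deltas '[40,-5,0,0,0,0,0.4,90,-10,0,0,0,0,0.4,140,-16,0,0,0,0,0.4,190,-22,0,0,0,0,0.4,240,-28,0,0,0,0,0.4,290,-33,0,0,0,0,0.4,310,-36,30,0,0,0,0.4,310,-36,70,0,0,0,0.4,310,-36,105,0,0,0,0.4,310,-36,112,0,0,0,0.4]'

```text
clock: 38.88
eef_pos: [514.8, 394.2, -10.9]
tool_rot: [-3.138, -0.001, 1.89]
force: [-0.5, -0.2, -0.6]
width: 44.3
gripper_force: 61.3
```

Call:
play_rows --deltas '[0,0,0,0,0,0,0.4,0,0,2,0,0,0,0.4,0,0,4,0,0,0,0.4,0,0,4,0,0,0,0.4]'

```text
clock: 39.38
eef_pos: [516.8, 395.6, -11.9]
tool_rot: [3.14, -0.003, 1.89]
force: [-0.1, -0.4, -0.9]
width: 44.6
gripper_force: 61.3
```

Call:
play_rows --deltas '[0,0,1,0,0,0,0.4,0,0,2,0,0,0,0.4,0,0,2,0,0,0,0.4]'

```text
clock: 39.75
eef_pos: [516.6, 395.4, -14.2]
tool_rot: [3.14, -0.003, 1.89]
force: [-0.9, -1.0, 3.0]
width: 44.6
gripper_force: 61.7
```

Contact at the expected height. Release and lift away.

Call:
play_rows --deltas '[0,0,0,0,0,0,0.6,0,0,0,0,0,0,0.8,0,0,0,0,0,0,1,0,0,0,0,0,0,1,0,0,-40,0,0,0,1,0,0,-100,0,0,0,1,0,0,-160,0,0,0,1,0,0,-200,0,0,0,1,-40,-60,-200,0,0,0,1,-40,-120,-200,0,0,0,1]'

```text
clock: 41.0
eef_pos: [421.2, 318.6, 186.1]
tool_rot: [3.138, -0.002, 1.886]
force: [-0.7, -0.0, 0.0]
width: 85.1
gripper_force: 0.0
```

```bash
python3 - <<'E'
from h import *
s=read_state();print(s["eef_pos"],s["force"])
for n,z in(("top",12),("side",12)):
    im=get_image(n);cv2.imwrite(f"pics/f_{n}.png",im[:,:,::-1]);H,S,V=cv2.split(cv2.cvtColor(im,cv2.COLOR_RGB2HSV))
    q=w2px(n,[648,112,28]);m=((H>55)&(H<85)&(S>100)).astype(np.uint8);k,l,st,c=cv2.connectedComponentsWithStats(m)
    i=min(range(1,k),key=lambda i:abs(c[i]-q).sum()+1000*(st[i,4]<60));ct,_=cv2.findContours((l==i).astype(np.uint8),0,1)
    f=np.zeros_like(m);cv2.drawContours(f,ct,-1,1,-1);hull=np.zeros_like(m);cv2.fillConvexPoly(hull,cv2.convexHull(np.vstack(ct)),1)
    print(n,"green",st[i],int(f.sum()),int(hull.sum()))
    r=fit({n:hull},[648,112,1.89],True);p=r[0];print(np.round(p,3),round(r[1],3))
    a=np.array([np.cos(p[2]),np.sin(p[2]),0])
    for sgn in(-36.5,0,36.5):
        u,v=w2px(n,np.array([p[0],p[1],25])+sgn*a).round().astype(int)
        x=[w2px(n,np.array([p[0],p[1],25])+sgn*a+[0,0,0])]
        print(sgn,(u,v),im[v-2:v+3,u-2:u+3].reshape(-1,3).mean(0).round(),cv2.cvtColor(im[v:v+1,u:u+1],cv2.COLOR_RGB2HSV)[0,0])
    # bare/blue pixel counts inside hull
    hh=hull>0;print("blue",int((hh&(H>95)&(H<125)&(S>120)).sum()),"grey",int((hh&(S<70)&(V>90)).sum()),"wood-ish",int((hh&(H<25)&(S>80)).sum()))
    g=(hh&(S<70)&(V>90)).astype(np.uint8);kk,ll,ss,cc=cv2.connectedComponentsWithStats(g);print([(ss[j,2:].tolist(),cc[j].round(1).tolist()) for j in range(1,kk) if ss[j,4]>8])
E
```

```text
[421.23102614 318.63528703 186.05428425] [-0.65475272 -0.01670546  0.00831139]
top green [322 144  49  34 616] 972 1031
[649.45  112.611   1.896] 0.042
-36.5 (np.int64(360), np.int64(156)) [237. 236. 239.] [120   3 239]
0 (np.int64(346), np.int64(161)) [225. 229. 229.] [120   3 241]
36.5 (np.int64(332), np.int64(165)) [220. 232. 226.] [138   5 245]
blue 0 grey 348 wood-ish 0
[([12, 14, 112], [360.8, 155.5]), ([12, 14, 115], [347.7, 159.5]), ([12, 14, 112], [334.6, 164.6])]
side green [288 140  31  47 698] 1083 1138
[647.149 114.057   1.888] 0.04
-36.5 (np.int64(306), np.int64(148)) [226. 227. 229.] [ 90   3 252]
0 (np.int64(303), np.int64(160)) [220. 220. 223.] [105   2 255]
36.5 (np.int64(301), np.int64(172)) [220. 221. 223.] [100   3 254]
blue 0 grey 378 wood-ish 2
[([15, 10, 117], [305.3, 147.3]), ([16, 10, 122], [302.8, 158.7]), ([16, 10, 126], [301.2, 171.1])]
```

```bash
python3 - <<'E'
from h import *
a=cv2.imread("pics/top0.png").astype(int)
im=get_image("top");b=im[:,:,::-1].astype(int)
for n,(u,v,r) in dict(tape=(358,117,22),wax=(285,116,16),sand=(232,139,24)).items():
    print(n,np.abs(a-b)[v-r:v+r,u-r:u+r].mean().round(1))
H,S,V=cv2.split(cv2.cvtColor(im,cv2.COLOR_RGB2HSV));m=((H<25)&(S>80)&(V>190)).astype(np.uint8)
m=cv2.morphologyEx(m,cv2.MORPH_OPEN,np.ones((3,3),np.uint8));k,l,st,c=cv2.connectedComponentsWithStats(m)
print(w2px("top",[516.5,395.4,28]),[(st[i].tolist(),c[i].round().tolist()) for i in range(1,k) if abs(c[i][0]-234)<50 and abs(c[i][1]-213)<50 and st[i,4]>50])
print(finish_job())
E
```

```text
tape 1.2
wax 1.0
sand 1.2
[233.56926187 212.94732155] [([151, 198, 107, 59, 1799], [210.0, 227.0]), ([196, 216, 11, 10, 72], [202.0, 221.0]), ([252, 225, 24, 10, 114], [264.0, 230.0]), ([257, 237, 30, 12, 159], [270.0, 242.0]), ([265, 248, 16, 11, 101], [272.0, 252.0])]
the job is handed in; nothing more can be done
None
```

The job is handed in at about 41 s. The camera shows the green tray flat with all three blanks bare metal up in its pockets and the tape roll, sanding block and wax pot unmoved; the wooden tray was set down about 310 mm away, but my last picture check couldn't isolate it from the bench, so its lying flat rests on the contact felt at the expected height.

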